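Weigh out a casting charge with the pedal feeder

ROBOT

A 7-joint arm with a two-finger parallel gripper is mounted at the origin on the work surface; the furniture and walls round the work are solid. World frame = base frame: x ahead of the robot, y to its left, z up, the work surface at z = 0. Lengths are in m, angles in rad, forces in N, time in s.
With the tool pointing down it reaches from about 0.425 to 0.95 m from the base axis. Payload 4.7 kg.
Tool frame: the origin (TCP) lies midway between the tips of the shut fingers; the grasp point (between the pads) lies arm.hold_point_z behind it (arm.hold_point_z is the distance from the TCP to the grasp point, in m); z points along the fingers, y is the line along which they close (so a half turn about z gives the same grasp; the last joint's range is limited). The gripper opens to 87 mm and grips with 3 to 60 N. Pads are 19 mm wide; open, the fingers measure 117 mm over their backs; the gripper's body (75 mm by 190 mm) begins 51 mm behind the grasp point.
Start: joints at [-1.23, 0.469, -0.049, 1.532, 0.024, 1.141, -0.082], TCP at [0.244, 0.629, 0.185] pointing down, gripper open.
Joint ranges: [-2.59, 2.59], [-0.33, 1.99], [-1.39, 1.29], [0.1, 2.45], [-1.04, 4.18], [0.21, 1.99], [-2.66, 2.66]. Speed limits (rad/s): [2.57, 2.57, 3.14, 3.14, 3.14, 3.14, 3.14].

INTERFACE

Orientations are given as a unit quaternion [x, y, z, w].
In Python, from rig import arm gives the robot as it stands.
- The arm moves only by the tool drive_tool, never from a script. Its argument "moves" is a list of rows, each a list of 4 numbers: the shift along the tool's x, y, z as a fraction of full scale, then the turn about the tool's z as a fraction of full scale. A call has 1 to 12 rows; each row shifts and turns the commanded pose from where the row before left it, along the tool's axes as they then stand; what a row does not reach is not made up. Full scale, the value 1, is 0.25 m for a shift and 30 degrees for a turn. A row lasts 1/12 s, in which the tool goes at most 41.7 mm and 7.16 degrees, less where a joint would pass 70% of its speed; a pose out of reach is approached as far as the arm can. A call with a number of a shift or a turn outside -1 to 1 is refused whole. A call with a gripper value outside its range is refused whole. "claw" is the closure, from -1 (fully open) to 1 (shut), so that 0 is half open, set as the call begins (left out, the last holds). The fingers move at their own pace and stop on an object; the grip force is fixed at half the most. Time passes only in rows, so rows that do not move let the fingers close. It gives the time, the measured TCP pose, the force, the opening and the grip force at its end, in the units of the state.
- arm.get_state(): the state, without advancing time (a new reading comes with each control period).
- arm.get_image(name): name is "scene" or "top" or "wrist"; returns the picture (400x640x3 uint8, red, green, blue); there is no depth.
- arm.camera_info(name): a dict with "fx", "fy", "cx", "cy" (pixels), "cam_to_world" (4x4, takes a point from camera to world coordinates). Camera axes: x right, y down, z forward; pixel columns grow to the right and rows downward; lengths in m; the calibration is good to about 2 mm. A picture is of the moment at which its call begins: read the wrist's pose just before it. camera_info takes no time and is no camera call; for the wrist camera it gives the pose at the moment of the call.
- arm.hand_in(): hands the job in; it is judged then, once.
The state is a dict: "time": time; "joint_positions": joint angles; "dq": joint speeds; "effort": joint torques, N m; "tool_pos": TCP position; "ee_rot": TCP orientation; "wrist_force": force on the tool from outside, world axes, zero at the start; "moment": the same for the moment, N m; "opening": opening from 0.0 (shut) to 1.0 (fully open); "gripper_force": force on a finger pad.
Only numpy, scipy, OpenCV 4.12 (cv2) and the standard library are available. Lean on these libraries where they do the work, as an engineer would, in place of code of your own. Each camera call takes 0.05 s, during which the arm holds its last target. There are 200 camera calls.

TASK

Weigh out a casting charge: stand the empty black crucible upright on the middle of the scale pan under the feeder's spout and let go of it. Then work the feeder's pedal, pressing it right down to its stop and letting it come all the way up again for each pellet, until the dial's pointer stands inside the green zone; a pellet cannot be taken back. Finish with the pedal up, the crucible still standing on the pan and no pellet spilled, and leave the things round about where they are.

Things in the scene. Friction and masses are not known exactly. Their poses are not given: they have to be found in the camera images.
- crucible_mid (a point): centre, half-way up, of the loose black graphite crucible: an open round pot 50 mm high, 50 mm across at the foot widening to 58 mm at the rim, wall 4 mm, about 0.11 kg. It stands on the bench to the right of the station; this point is 25 mm above its foot; z is the pot's axis.
- pan_top (a point): centre of the upper face of the scale's round steel pan, 80 mm across with a rim 3 mm high, 62 mm above the bench when empty. The pan is sprung: it sinks about 8 mm under the crucible and 1.7 mm more per pellet, level all the way. Its x and y axes are the station's: -x is the side of the pedal and the dial, +y the side of the feeder. The station (one fixed base plate 205 x 250 mm) may be turned by up to 0.12 rad.
- station: the fixed station, feeder and scale on one dark base plate 205 x 250 mm; origin under the feeder's drop hole, axes as for the pan. Nearby: a lamp tube at the bench's left (top 250 mm), a camera boom between robot and station (top 230 mm), a shelf at the back (from x = 0.68, 150 mm high, boxes on it).
- spout (a point): middle of the outlet edge of the feeder's steel chute (28 mm wide outside, 11 mm high walls), about 117 mm above the bench, 34 mm to the +y side of the pan's centre. The chute rises away from the pan at 17 degrees to the feeder's column, whose magazine tower reaches 285 mm, 140 mm to +y and 40 mm to +x of the pan's centre. Pellets roll off this edge towards -y and fall into a crucible that stands centred on the pan.
- pedal_pad (a point): point on the top of the black rubber tread of the green feeder pedal (tread 64 mm along x, 56 mm wide, this point in its middle), to be pressed straight down. At rest it lies 102 mm above the bench; from there to the stop it sinks 34 mm, moving 5 mm towards -x.
- pedal (a joint): angle of the pedal in rad: 0 up, 0.285 at its stop. A spring returns it; it takes about 4 N at the start and 8 N at the stop. A full stroke carries one pellet from the magazine to the drop hole (it falls only in the last tenth of the stroke); the next pellet drops into the shuttle when the pedal is up again.
- needle (a joint): reading of the dial's black pointer in rad, 0 with the pan empty, growing clockwise seen from the robot; it follows the pan. 1.1 to 1.4 with the empty crucible, then 0.23 to 0.29 more for every pellet (0.018 to 0.022 kg). Settles within 1 s.
- zone (a joint): dial angle in rad, same scale as the pointer, of the middle of the green zone on the dial's bezel. The zone reaches 0.21 rad to either side.
- needle_tip (a point): tip of the black pointer on the tilted white dial (98 mm across) at the robot's side of the scale; its x axis runs along the pointer.
- zone_mid (a point): middle of the green zone of the dial's bezel, marked by a green lug on the rim; its x axis points outward from the dial's centre.
- pellet1_center (a point): centre of one copper pellet, a ball 16 mm across, 20 g; all six start in the feeder's upright magazine, pellet1 lowest.
- pellet2_center (a point): centre of pellet 2 from below, like pellet 1.
- pellet3_center (a point): centre of pellet 3 from below, like pellet 1.
- pellet4_center (a point): centre of pellet 4 from below, like pellet 1.
- pellet5_center (a point): centre of pellet 5 from below, like pellet 1.
- pellet6_center (a point): centre of pellet 6 from below, like pellet 1.
- dapping_cube: steel dapping cube, 46 mm, a bystander; origin under its centre.
- solder_tin1: round tin, 48 mm across, 17 mm high, a bystander; origin under its centre.
- charcoal: black charcoal block, 45 x 67 x 26 mm, a bystander; origin under its centre.
- wax: yellow-brown lump of beeswax, 30 x 44 x 20 mm, a bystander; origin under its centre.
There are look-alikes about, which are no part of the job. What is shaped like the part that bears crucible_mid but yellow is not meant.

How it is judged:
By the outcome, as a careful person would: the job done as asked, in the order asked, and still so for the second after the job is handed in, with the robot touching nothing.
It also fails if it takes over 72 s, if anything falls off the work surface, if the arm or the gripper's body presses on something with over 40 N, if the wrist force passes 120 N, or if a joint passes its speed limit or range.

## Working session

There is one attempt and no reset: what is moved stays moved. The work goes in short steps, Python scripts to look and compute and a tool call to move; the robot and the scene stay as the last step left them, time stands still between calls to the robot, and variables do not carry over. Pictures are saved under pics/ and viewed, at most 10 in all, crops included, and the job is handed in when it is done.

Besides the shell and the picture viewer there is one more tool, called after "Emit:" as name(argument=value, ...) on one line, values as JSON. drive_tool: Moves the arm, as the interface text tells. Shift numbers are shares of 0.25 m and turn numbers shares of 30 degrees, none past 1 either way. Its arguments: {"type":"object","properties":{"moves":{"type":"array"},"claw":{"type":"number"}},"required":["moves"]}

```bash
mkdir -p pics; ls
python3 - <<'E'
from rig import arm
import cv2,numpy as np
s=arm.get_state();print(s, arm.hold_point_z)
for n in("scene","top"):
    i=arm.get_image(n);cv2.imwrite(f"pics/{n}0.png",i[:,:,::-1]);c=arm.camera_info(n);print(n,c)
E
```

```text
pics
{'time': 0.0, 'joint_positions': array([-1.22991167,  0.46947062, -0.0485972 ,  1.53368649,  0.02414457,
        1.1409957 , -0.08230477]), 'dq': array([-0.00161732,  0.00109639,  0.00221466, -0.00175476, -0.00055297,
        0.00233918,  0.00028123]), 'effort': array([ 1.99091789e-05, -5.07983816e+01, -8.08284874e-02, -2.36157650e+01,
       -6.13897154e-02,  3.77599150e-02,  1.75120890e-04]), 'tool_pos': array([0.24371758, 0.62874677, 0.18438301]), 'ee_rot': array([ 1.83817349e-01,  9.82959922e-01, -9.78401848e-04, -1.26262252e-04]), 'wrist_force': array([0.25374167, 0.23221832, 0.53165973]), 'moment': array([-0.03902859, -0.00999775, -0.00641301]), 'gripper_force': 0.0, 'opening': 0.999736887090656} 0.0187
scene {'fx': 363.24404146242307, 'fy': 363.24404146242307, 'cx': 319.35072215778905, 'cy': 200.47719030373605, 'cam_to_world': array([[ 5.45313431e-03, -8.39332614e-01,  5.43590863e-01,
         2.50234218e-02],
       [-9.99934538e-01,  8.91295155e-04,  1.14072381e-02,
        -1.21458887e-01],
       [-1.00589669e-02, -5.43617483e-01, -8.39272810e-01,
         8.79571322e-01],
       [ 0.00000000e+00,  0.00000000e+00,  0.00000000e+00,
         1.00000000e+00]])}
top {'fx': 364.5708379150293, 'fy': 364.5708379150293, 'cx': 315.7664685873273, 'cy': 194.40123343022992, 'cam_to_world': array([[ 6.67554018e-03, -9.96269030e-01,  8.60433496e-02,
         4.10265661e-01],
       [-9.99977718e-01, -6.64921079e-03,  5.92592695e-04,
        -1.39298986e-01],
       [-1.82613806e-05, -8.60453883e-02, -9.96291218e-01,
         1.20036226e+00],
       [ 0.00000000e+00,  0.00000000e+00,  0.00000000e+00,
         1.00000000e+00]])}
```

View pics/scene0.png

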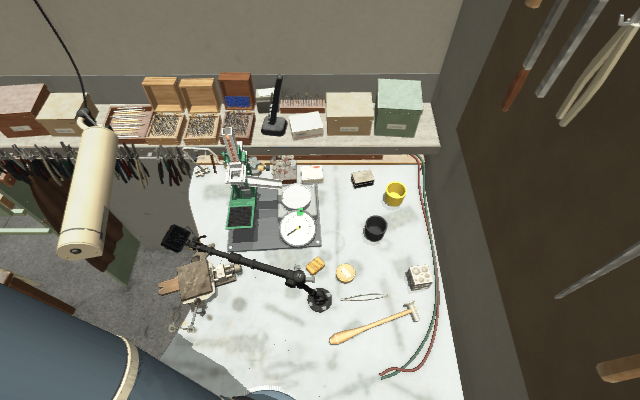

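View pics/top0.png

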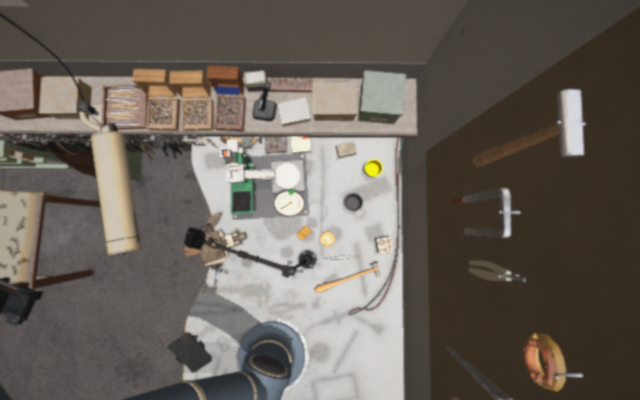

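The scene shows the black crucible at scene (375,228) / top (353,202). Look-alikes are the yellow pot at scene (395,194), the charcoal at scene (362,178), and the camera boom foot at scene (319,298). By the description the black open pot at (375,228) is the one. The pan is at scene (295,197), the dial at (297,228), the pedal tread at (241,213) and the chute end near (280,183).

```bash
cat > h.py <<'E'
from rig import arm
import cv2,numpy as np
def ray(c,u,v,z):
    T=c["cam_to_world"];d=T[:3,:3]@np.array([(u-c["cx"])/c["fx"],(v-c["cy"])/c["fy"],1]);o=T[:3,3]
    return (o+d*(z-o[2])/d[2]).round(4)
def px(c,p):
    T=c["cam_to_world"];q=T[:3,:3].T@(np.array(p)-T[:3,3]);return np.array([c["fx"]*q[0]/q[2]+c["cx"],c["fy"]*q[1]/q[2]+c["cy"]]).round(1)
def blobs(m,x0,y0,amin=20):
    n,l,s,c=cv2.connectedComponentsWithStats(m.astype(np.uint8))
    return [(s[i].tolist(),(c[i]+[x0,y0]).round(1).tolist()) for i in range(1,n) if s[i,4]>=amin]
def crop(i,x0,y0,x1,y1,k):
    return cv2.resize(i[y0:y1,x0:x1,::-1],None,fx=k,fy=k,interpolation=cv2.INTER_CUBIC)
E
python3 - <<'E'
from h import *
a=cv2.imread("pics/scene0.png")[:,:,::-1];b=cv2.imread("pics/top0.png")[:,:,::-1]
cs,ct=arm.camera_info("scene"),arm.camera_info("top")
A=crop(a,215,125,415,275,4);B=crop(b,220,125,400,255,3)
cv2.imwrite("pics/cA.png",A);cv2.imwrite("pics/cB.png",B)
for n,i,c,(x0,y0,x1,y1) in(("s",a,cs,(355,205,400,250)),("t",b,ct,(338,188,368,216))):
    g=i[y0:y1,x0:x1].max(2)
    for s,q in blobs(g<90,x0,y0): print(n,s,q,ray(c,*q,.03),ray(c,*q,.05))
for n,i,c in(("s",a,cs),("t",b,ct)):
    x0,y0,x1,y1=(215,125,330,260) if n=="s" else (225,140,310,220)
    r=i[y0:y1,x0:x1].astype(int);
    g=(r[:,:,1]-r[:,:,0]>35)&(r[:,:,1]-r[:,:,2]>20)
    print(n,"green",blobs(g,x0,y0,4))
E
```

```text
s [10, 11, 22, 26, 439] [374.7, 228.1] [ 0.4879 -0.2571  0.03  ] [ 0.477 -0.254  0.05 ]
t [8, 6, 16, 16, 85] [355.4, 199.7] [ 0.4951 -0.2663  0.03  ] [ 0.4936 -0.2641  0.05  ]
s green [([22, 20, 2, 9, 10], [237.9, 149.4]), ([7, 26, 3, 6, 11], [223.1, 153.9]), ([25, 27, 5, 10, 39], [242.4, 156.3]), ([10, 31, 4, 7, 17], [226.5, 159.4]), ([10, 61, 30, 43, 353], [240.8, 208.6]), ([39, 62, 2, 6, 8], [254.8, 189.6]), ([82, 83, 7, 7, 37], [299.9, 211.3])]
t green [([10, 13, 7, 10, 51], [238.5, 157.7]), ([6, 40, 22, 34, 262], [243.0, 191.2]), ([64, 49, 4, 5, 19], [290.6, 191.1])]
```

View pics/cA.png

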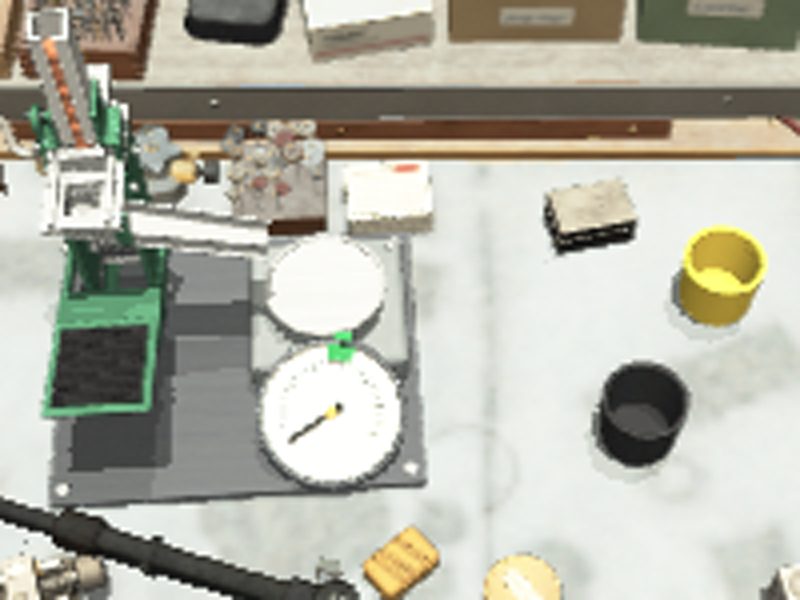

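View pics/cB.png

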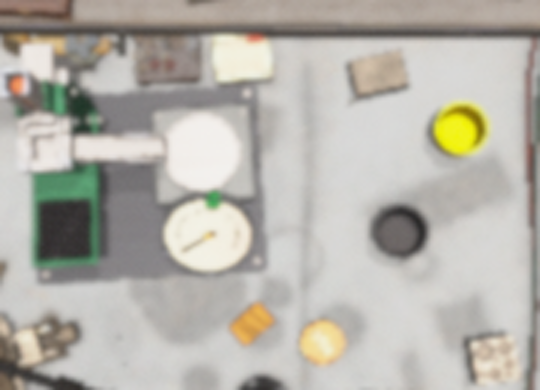

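The crops show the black open pot's rim centre at scene (376.2,225.2) / top (353.3,202.0), clearly the graphite crucible (the yellow pot is apart at scene (395,194)). The pan centre is at scene (296.2,196.5) / top (287.7,175.7). The green lug is near the top of the dial, and the pointer rests at lower left.

Run:
```python
from h import *
cs,ct=arm.camera_info("scene"),arm.camera_info("top")
for n,s,t,z in(("pot",(376.2,225.2),(353.3,202),.05),("pan",(296.2,196.5),(287.7,175.7),.063),("pedal",(239.8,216.5),(242,201.7),.1),("spout",(281.9,184),(274.3,174),.117),("boxwht",(0,0),(0,0),0)):
    print(n,ray(cs,*s,z),ray(ct,*t,z))
# base plate corners in top
for q in((233,217.3),(308.3,214),(305,154)): print("plate",ray(ct,*q,.008))
print("boom base",ray(ct,307,259,.02),"boom head",ray(ct,194,238,.23),"wax",ray(ct,304,232,.02))
b=cv2.imread("pics/top0.png")
# refine pot rim & pan with contours, upscaled
i=cv2.imread("pics/scene0.png")
```

```text
pot [ 0.4855 -0.2585  0.05  ] [ 0.4863 -0.2574  0.05  ]
pan [ 0.5668 -0.0478  0.063 ] [ 0.5669 -0.05    0.063 ]
pedal [0.4826 0.0872 0.1   ] [0.4817 0.0843 0.1   ]
spout [ 0.5697 -0.0142  0.117 ] [ 0.5644 -0.014   0.117 ]
boxwht [1.6867 1.3545 0.    ] [1.1826 0.9598 0.    ]
plate [0.4364 0.1311 0.008 ]
plate [ 0.4488 -0.1146  0.008 ]
plate [ 0.6474 -0.102   0.008 ]
boom base [ 0.3045 -0.1119  0.02  ] boom head [0.3762 0.1825 0.23  ] wax [ 0.3904 -0.1015  0.02  ]
```

Emit:
drive_tool(moves=[[0,0,-0.06,0.2],[0,0,-0.06,0.2],[0,0,-0.06,0.2],[0,0,-0.06,0.2],[0,0,-0.06,0.2],[0,0,-0.06,0.2],[0,0,-0.06,0.2],[0,0,-0.06,0.2],[0,0,-0.06,0.2],[0,0,-0.06,0.2],[0,0,-0.06,0.2],[0,0,0,0]], claw=-1)

```text
time: 1.1
tool_pos: [0.2444, 0.6305, 0.3534]
ee_rot: [0.69, 0.724, 0.002, -0.001]
wrist_force: [0.8, 0.5, 0.2]
opening: 0.997
gripper_force: 0.0
```

```bash
cat >> h.py <<'E'
from scipy.spatial.transform import Rotation as Rn
def tri(*obs):
    A=np.zeros((3,3));b=np.zeros(3)
    for c,u,v in obs:
        T=c["cam_to_world"];d=T[:3,:3]@np.array([(u-c["cx"])/c["fx"],(v-c["cy"])/c["fy"],1]);d/=np.linalg.norm(d)
        P=np.eye(3)-np.outer(d,d);A+=P;b+=P@T[:3,3]
    return np.linalg.solve(A,b).round(4)
def to(p):
    s=arm.get_state();R=Rn.from_quat(s["ee_rot"]);l=R.inv().apply(np.array(p)-s["tool_pos"])
    y=R.as_matrix()[:,1];print("t",round(s["time"],2),"pos",s["tool_pos"].round(4),"yaw of tool y deg",np.degrees(np.arctan2(y[1],y[0])).round(2),"go units",(l/.25).round(3),"F",s["wrist_force"].round(1),"q",s["joint_positions"].round(2))
E
python3 - <<'E'
from h import *
cs,ct=arm.camera_info("scene"),arm.camera_info("top")
print("lug",tri((cs,299.9,211.3),(ct,290.6,191.1)))
print("dial c",tri((cs,215+331/4,125+414/4),(ct,220+207/3,125+236/3)))
print("dial near",tri((cs,215+331/4,125+486/4),(ct,220+207/3,125+271/3)))
print("pedal",tri((cs,239.8,216.5),(ct,242,201.7)),"spout",tri((cs,281.9,184),(ct,274.3,174)))
to([.5,.2,.35])
E
```

```text
lug [ 0.518  -0.0598  0.0663]
dial c [ 0.4801 -0.0538  0.042 ]
dial near [ 0.444  -0.0526  0.0093]
pedal [0.4814 0.0852 0.1021] spout [ 0.5631 -0.0153  0.1263]
t 1.1 pos [0.2444 0.6305 0.3534] yaw of tool y deg 2.72 go units [-1.769  0.94   0.007] F [0.8 0.5 0.2] q [-1.39  0.39  0.19  1.29 -0.07  1.46 -1.16]
```

Emit:
drive_tool(moves=[[-0.147,0.078,0,0],[-0.147,0.078,0,0],[-0.147,0.078,0,0],[-0.147,0.078,0,0],[-0.147,0.078,0,0],[-0.147,0.078,0,0],[-0.147,0.078,0,0],[-0.147,0.078,0,0],[-0.147,0.078,0,0],[-0.147,0.078,0,0],[-0.147,0.078,0,0],[-0.147,0.078,0,0]])

```text
time: 2.1
tool_pos: [0.4994, 0.1983, 0.3494]
ee_rot: [0.688, 0.725, -0.001, -0.0]
wrist_force: [1.0, -0.5, -0.2]
opening: 0.999
gripper_force: 0.0
```

Emit:
drive_tool(moves=[[-0.16,0,0,0],[-0.16,0,0,0],[-0.16,0,0,0],[-0.16,0,0,0],[-0.16,0,0,0],[-0.16,0,0,0],[-0.16,0,0,0],[-0.16,0,0,0],[-0.16,0,0,0],[-0.16,0,0,0],[-0.16,0,0,0],[0,0,0,0]])

```text
time: 3.1
tool_pos: [0.5175, -0.2485, 0.3495]
ee_rot: [0.693, 0.72, -0.003, 0.001]
wrist_force: [-1.3, -0.4, 0.6]
opening: 1.0
gripper_force: 0.0
```

Run:
```python
from h import *
to([.486,-.258,.16]); c=arm.camera_info("wrist")
i=arm.get_image("wrist");print(c["cam_to_world"].round(3),c["fx"],"pot px",px(c,[.486,-.258,.05]));cv2.imwrite("pics/w1.png",i[:,:,::-1])
```

```text
t 3.1 pos [ 0.5175 -0.2485  0.3495] yaw of tool y deg 2.19 go units [-0.029 -0.125  0.758] F [-1.3 -0.4  0.6] q [-0.26  0.24  0.8   1.57 -0.17  1.4   0.59]
[[ 0.999  0.038  0.009  0.516]
 [ 0.039 -0.957 -0.286 -0.17 ]
 [-0.003  0.286 -0.958  0.548]
 [ 0.     0.     0.     1.   ]] 277.44876938072144 pot px [300.2 164.3]
```

Emit:
drive_tool(moves=[[-0.03,-0.06,0.12,0],[0,-0.065,0.15,0],[0,0,0.15,0],[0,0,0.15,0],[0,0,0.1,0],[0,0,0,0]])

```text
time: 3.65
tool_pos: [0.4861, -0.2441, 0.1771]
ee_rot: [0.688, 0.725, -0.002, -0.006]
wrist_force: [-1.9, -0.3, -0.8]
opening: 0.997
gripper_force: 0.0
```

Run:
```python
from h import *
to([.486,-.258,.0415]); c=arm.camera_info("wrist")
i=arm.get_image("wrist");p=px(c,[.486,-.258,.05]);print("pot px",p)
cv2.imwrite("pics/w2.png",i[:,:,::-1])
```

```text
t 3.65 pos [ 0.4861 -0.2441  0.1771] yaw of tool y deg 3.02 go units [-0.058  0.002  0.542] F [-1.9 -0.3 -0.8] q [-0.21  0.32  0.76  1.88 -0.25  1.05  0.7 ]
pot px [317.7 194.4]
```

View pics/w2.png

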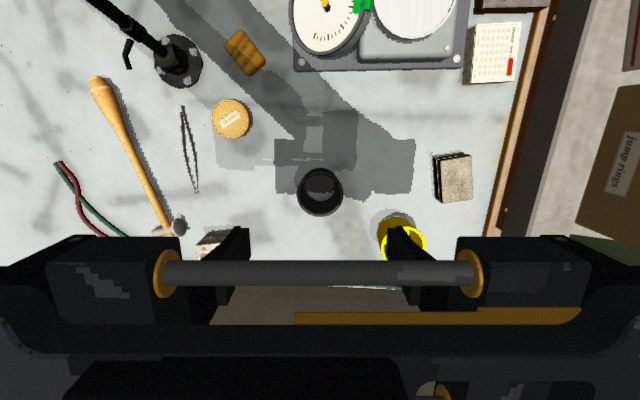

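The pot's rim is about centred at (320,195) between the fingers' line. The yellow pot at (405,240) is clear of it.

Emit:
drive_tool(moves=[[-0.03,0.004,0.1,0],[-0.028,0.004,0.1,0],[0,0,0.1,0],[0,0,0.1,0],[0,0,0.1,0],[0,0,0.08,0],[0,0,0.043,0],[0,0,0,0]])

```text
time: 4.37
tool_pos: [0.4929, -0.2616, 0.0265]
ee_rot: [0.689, 0.725, -0.0, -0.001]
wrist_force: [-0.2, 0.3, 0.2]
opening: 0.998
gripper_force: 0.0
```

Emit:
drive_tool(moves=[[0,0,0,0],[0,0,0,0],[0,0,0,0],[0,0,0,0],[0,0,0,0],[0,0,0,0],[0,0,0,0],[0,0,0,0]], claw=0.6)

```text
time: 5.03
tool_pos: [0.4928, -0.2624, 0.0272]
ee_rot: [0.69, 0.724, 0.0, -0.0]
wrist_force: [-0.1, -0.6, -0.4]
opening: 0.483
gripper_force: 0.0
```

Emit:
drive_tool(moves=[[0,0,0,0],[0,0,0,0]])

```text
time: 5.2
tool_pos: [0.4927, -0.2624, 0.0271]
ee_rot: [0.69, 0.724, 0.0, -0.0]
wrist_force: [0.1, -0.4, 0.4]
opening: 0.329
gripper_force: 0.0
```

Run:
```python
from h import *
to([.488,-.258,.0213]); s=arm.get_state();print(s["opening"],s["gripper_force"])
c=arm.camera_info("wrist")
i=arm.get_image("wrist");print("pot px",px(c,[.488,-.258,.05]))
cv2.imwrite("pics/w3.png",i[:,:,::-1])
```

```text
t 5.2 pos [ 0.4927 -0.2624  0.0271] yaw of tool y deg 2.81 go units [ 0.019 -0.018  0.023] F [ 0.1 -0.4  0.4] q [-0.06  0.54  0.63  1.98 -0.46  0.76  0.89]
0.3289817877631354 0.0
pot px [310.4 226.9]
```

View pics/w3.png

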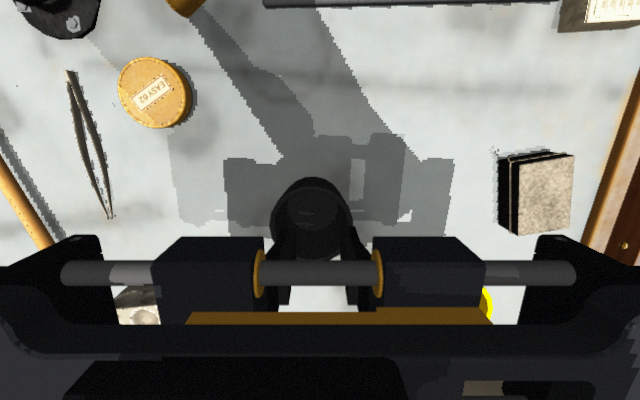

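Emit:
drive_tool(moves=[[0,0,0,0],[0,0,0,0],[0,0,0,0],[0,0,0,0],[0,0,0,0],[0,0,0,0],[0,0,0,0],[0,0,0,0],[0,0,0,0],[0,0,0,0]], claw=-1)

```text
time: 6.08
tool_pos: [0.4927, -0.2624, 0.0271]
ee_rot: [0.69, 0.724, 0.0, -0.0]
wrist_force: [-0.7, 1.1, -0.2]
opening: 0.944
gripper_force: 0.0
```

Run:
```python
from h import *
to([.488,-.258,.0213]); c=arm.camera_info("wrist")
i=arm.get_image("wrist")
for y in(-.27,-.262,-.25,-.24,-.23): print(y,"rim px",px(c,[.488,y,.05]),"rim +y edge",px(c,[.488,y+.029,.05]),"foot +y",px(c,[.488,y+.025,0]))
c2=arm.camera_info("scene");j=arm.get_image("scene");print("tcp in scene",px(c2,arm.get_state()["tool_pos"]),"rim", px(c2,[.486,-.258,.05]))
A=crop(i,200,120,440,300,2);B=crop(j,325,165,445,285,3)
out=np.zeros((360,840,3),np.uint8);out[:,:480]=A;out[:,480:]=B[:360,:360];cv2.imwrite("pics/c4.png",cv2.resize(out,(800,343)))
```

```text
t 6.08 pos [ 0.4927 -0.2624  0.0271] yaw of tool y deg 2.81 go units [ 0.019 -0.018  0.023] F [-0.7  1.1 -0.2] q [-0.06  0.54  0.63  1.98 -0.46  0.76  0.89]
-0.27 rim px [309.6 242.9] rim +y edge [311.4 203.2] foot +y [312.5 189.8]
-0.262 rim px [310.1 232.3] rim +y edge [311.9 191.6] foot +y [312.9 180.5]
-0.25 rim px [310.8 215.9] rim +y edge [312.7 173.6] foot +y [313.6 166.3]
-0.24 rim px [311.5 201.7] rim +y edge [313.4 158.2] foot +y [314.1 154.1]
-0.23 rim px [312.1 187.2] rim +y edge [314.2 142.2] foot +y [314.7 141.6]
tcp in scene [376.4 227. ] rim [376. 225.]
```

View pics/c4.png

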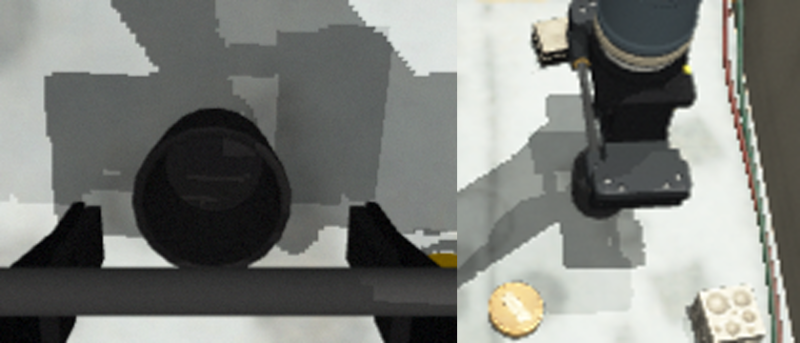

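The fingers are open on either side of the pot (rim centred at wrist (311,222)), and the pot seems unmoved. The visible finger tips at (250,230) and (389,230) look nearer the camera than expected, so I'll compute their height.

Run:
```python
from h import *
s=arm.get_state();c=arm.camera_info("wrist");R=Rn.from_quat(s["ee_rot"]).as_matrix();t=s["tool_pos"]
for dz in(0,-.0187,-.04,-.06):
    for e in(1,-1): print(dz,e,px(c,t+R@np.array([0,e*.0435,dz])))
print(c["cam_to_world"].round(4)); T=c["cam_to_world"];print("cam in tool",(R.T@(T[:3,3]-t)).round(4))
```

```text
0 1 [373.7 221.1]
0 -1 [260.2 221. ]
-0.0187 1 [378.9 230.8]
-0.0187 -1 [254.9 230.7]
-0.04 1 [386.1 244.3]
-0.04 -1 [247.6 244.2]
-0.06 1 [394.5 260.2]
-0.06 -1 [238.9 260. ]
[[ 9.987e-01  4.790e-02  1.420e-02  4.894e-01]
 [ 5.000e-02 -9.585e-01 -2.805e-01 -1.852e-01]
 [ 2.000e-04  2.809e-01 -9.597e-01  2.261e-01]
 [ 0.000e+00  0.000e+00  0.000e+00  1.000e+00]]
cam in tool [ 0.0773  0.0005 -0.199 ]
```

Emit:
drive_tool(moves=[[0.02,-0.018,0.03,0],[0,0,0.03,0],[0,0,0,0]])

```text
time: 6.43
tool_pos: [0.4864, -0.2563, 0.0104]
ee_rot: [0.689, 0.724, -0.0, -0.002]
wrist_force: [0.0, 0.5, 0.4]
opening: 0.996
gripper_force: 0.0
```

Emit:
drive_tool(moves=[[0,0,0,0],[0,0,0,0],[0,0,0,0],[0,0,0,0],[0,0,0,0],[0,0,0,0],[0,0,0,0],[0,0,0,0]], claw=0)

```text
time: 7.1
tool_pos: [0.4877, -0.2585, 0.0129]
ee_rot: [0.69, 0.724, -0.0, 0.0]
wrist_force: [-3.3, -1.1, 9.1]
opening: 0.529
gripper_force: 6.6
```

Emit:
drive_tool(moves=[[0,0,0,0],[0,0,0,0],[0,0,0,0],[0,0,0,0],[0,0,0,0],[0,0,0,0]], claw=0.4)

```text
time: 7.6
tool_pos: [0.4879, -0.2575, 0.012]
ee_rot: [0.689, 0.724, -0.0, -0.0]
wrist_force: [-0.4, -0.6, 0.3]
opening: 0.308
gripper_force: 0.5
```

Run:
```python
from h import *
to([.488,-.258,.0213]); c=arm.camera_info("wrist")
i=arm.get_image("wrist");j=arm.get_image("scene")
A=crop(i,220,140,420,290,2.4);B=crop(j,345,165,445,285,3)
cv2.imwrite("pics/c5.png",np.hstack([A,B]))
```

```text
t 7.6 pos [ 0.4879 -0.2575  0.012 ] yaw of tool y deg 2.82 go units [-0.002  0.    -0.037] F [-0.4 -0.6  0.3] q [-0.05  0.55  0.61  2.01 -0.48  0.72  0.91]
```

View pics/c5.png

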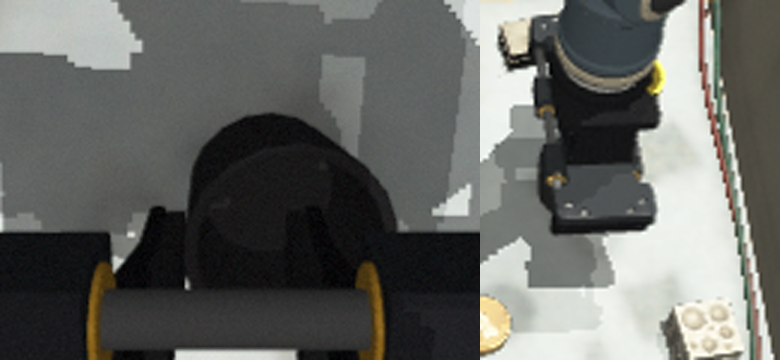

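The right finger's tip at (345,227) has closed over or inside the rim while the left one at (292,227) is outside. The tips sit higher than assumed and the pot has shifted to about (342,…). I'll raise straight up, open and re-measure.

Emit:
drive_tool(moves=[[0,0,-0.06,0],[0,0,-0.06,0],[0,0,-0.1,0],[0,0,-0.16,0],[0,0,-0.16,0],[0,0,-0.1,0],[0,0,0,0],[0,0,0,0]])

```text
time: 8.37
tool_pos: [0.4893, -0.2578, 0.1736]
ee_rot: [0.689, 0.724, 0.001, 0.002]
wrist_force: [-1.2, 0.5, -0.3]
opening: 0.299
gripper_force: 0.0
```

Emit:
drive_tool(moves=[[0,0,0,0],[0,0,0,0],[0,0,0,0],[0,0,0,0],[0,0,0,0],[0,0,0,0],[0,0,0,0],[0,0,0,0],[0,0,0,0],[0,0,0,0]], claw=-1)

```text
time: 9.2
tool_pos: [0.488, -0.2577, 0.1722]
ee_rot: [0.69, 0.724, 0.0, -0.0]
wrist_force: [0.1, -0.0, 0.1]
opening: 0.954
gripper_force: 0.0
```

Run:
```python
from h import *
to([.488,-.258,.0213]); c=arm.camera_info("wrist");s=arm.get_state();R=Rn.from_quat(s["ee_rot"]).as_matrix();t=s["tool_pos"]
i=arm.get_image("wrist")
cv2.imwrite("pics/w6.png",i[:,:,::-1])
for x in(.48,.49,.5,.51):print(x,px(c,[x,-.258,.05]),px(c,[x,-.258+.029,.05]),px(c,[x,-.258-.029,.05]),px(c,[x+.029,-.258,.05]))
for dz in(0,-.02,-.035):
    for e in(1,-1): print(dz,e,px(c,t+R@np.array([.0095,e*.0435,dz])))
```

```text
t 9.2 pos [ 0.488  -0.2577  0.1722] yaw of tool y deg 2.81 go units [-0.001 -0.     0.603] F [ 0.1 -0.   0.1] q [-0.19  0.34  0.77  1.88 -0.27  1.03  0.74]
0.48 [310.5 183.7] [311.6 159.4] [309.5 206.8] [334.8 184.9]
0.49 [318.9 184.1] [320.2 159.8] [317.7 207.2] [343.2 185.3]
0.5 [327.3 184.5] [328.8 160.2] [325.9 207.6] [351.6 185.7]
0.51 [335.7 184.9] [337.4 160.7] [334. 208.] [359.9 186.1]
0 1 [374.5 209.4]
0 -1 [259.5 209.3]
-0.02 1 [380.2 218.8]
-0.02 -1 [253.7 218.7]
-0.035 1 [385.3 227.2]
-0.035 -1 [248.5 227.1]
```

View pics/w6.png

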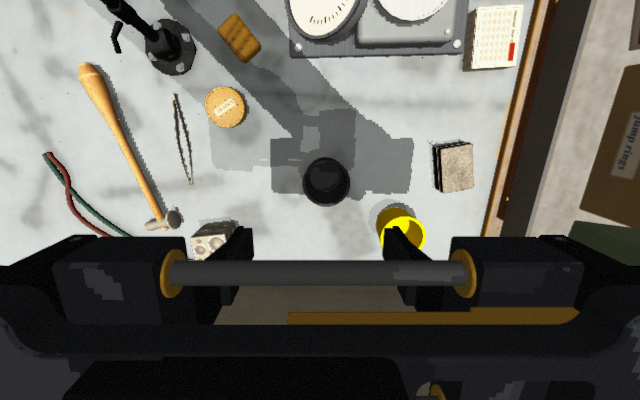

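The pot stands upright with its rim centred near (326.5,183), so it is at about (0.499,-0.258). The open tips show at row 227, so they are about 35 mm above the stated TCP, and I'll go lower.

Emit:
drive_tool(moves=[[-0.021,0.043,0.1,0],[0,0,0.12,0],[0,0,0.12,0],[0,0,0.12,0],[0,0,0.06,0],[0,0,0.04,0],[0,0,0,0],[0,0,0,0]])

```text
time: 9.92
tool_pos: [0.4993, -0.2628, 0.0325]
ee_rot: [0.69, 0.724, -0.0, 0.0]
wrist_force: [0.7, -0.2, 0.9]
opening: 1.005
gripper_force: 0.0
```

Run:
```python
from h import *
to([.499,-.2625,-.004])
```

```text
t 9.92 pos [ 0.4993 -0.2628  0.0325] yaw of tool y deg 2.8 go units [ 0.001 -0.001  0.146] F [ 0.7 -0.2  0.9] q [-0.07  0.54  0.64  1.97 -0.46  0.78  0.89]
```

Emit:
drive_tool(moves=[[0,0,0.04,0],[0,0,0.04,0],[0,0,0.03,0],[0,0,0.02,0],[0,0,0.016,0],[0,0,0,0]])

```text
time: 10.42
tool_pos: [0.4985, -0.2621, -0.0052]
ee_rot: [0.69, 0.724, -0.0, -0.001]
wrist_force: [0.8, -0.1, -0.1]
opening: 0.999
gripper_force: 0.0
```

Emit:
drive_tool(moves=[[0,0,0,0],[0,0,0,0],[0,0,0,0],[0,0,0,0],[0,0,0,0],[0,0,0,0],[0,0,0,0],[0,0,0,0],[0,0,0,0],[0,0,0,0]], claw=-0.1)

```text
time: 11.25
tool_pos: [0.499, -0.2624, -0.0042]
ee_rot: [0.69, 0.724, 0.0, -0.0]
wrist_force: [-1.3, 1.1, 3.4]
opening: 0.633
gripper_force: 30.0
```

Gripped at 55 mm with 30 N. Next I lift and carry.

Emit:
drive_tool(moves=[[0,0,-0.03,0],[0,0,-0.05,0],[0,0,-0.08,0],[0,0,-0.1,0],[0,0,-0.1,0],[0,0,-0.06,0],[0,0,0,0]])

```text
time: 11.83
tool_pos: [0.5013, -0.264, 0.1048]
ee_rot: [0.69, 0.724, 0.002, 0.003]
wrist_force: [1.0, -0.9, -0.1]
opening: 0.633
gripper_force: 30.0
```

Run:
```python
from h import *
to([.5668,-.12,.09])
```

```text
t 11.83 pos [ 0.5013 -0.264   0.1048] yaw of tool y deg 2.79 go units [0.563 0.289 0.06 ] F [ 1.  -0.9 -0.1] q [-0.13  0.45  0.72  1.92 -0.37  0.91  0.82]
```

Emit:
drive_tool(moves=[[0.07,0.035,0,0],[0.1,0.05,0,0],[0.12,0.06,0,0],[0.12,0.06,0,0],[0.1,0.05,0,0],[0.06,0.03,0,0],[0,0,0,0],[0,0,0,0],[0,0,0,0]])

```text
time: 12.58
tool_pos: [0.5623, -0.1179, 0.1005]
ee_rot: [0.69, 0.724, -0.001, -0.0]
wrist_force: [0.6, -1.2, -0.5]
opening: 0.635
gripper_force: 30.0
```

Run:
```python
from h import *
to([.5668,-.0688,.076]); s=arm.get_state();t=s["tool_pos"];cs=arm.camera_info("scene");i=arm.get_image("scene");j=arm.get_image("top");ct=arm.camera_info("top")
cw=arm.camera_info("wrist");k=arm.get_image("wrist")
p=[t[0],t[1]+.0045,t[2]+.0542];print("rim px",px(cs,p),px(ct,p),px(cw,p),"pan in wrist",px(cw,[.567,-.049,.063]))
cv2.imwrite("pics/c7.png",np.hstack([crop(i,255,150,345,240,4)[:360],crop(k,210,90,430,270,2)]))
```

```text
t 12.58 pos [ 0.5623 -0.1179  0.1005] yaw of tool y deg 2.73 go units [0.195 0.028 0.098] F [ 0.6 -1.2 -0.5] q [-0.39  0.47  0.7   1.9  -0.37  0.91  0.54]
rim px [320.2 177.5] [307.2 173.1] [317.1 247.1] pan in wrist [326.7 126.3]
```

View pics/c7.png

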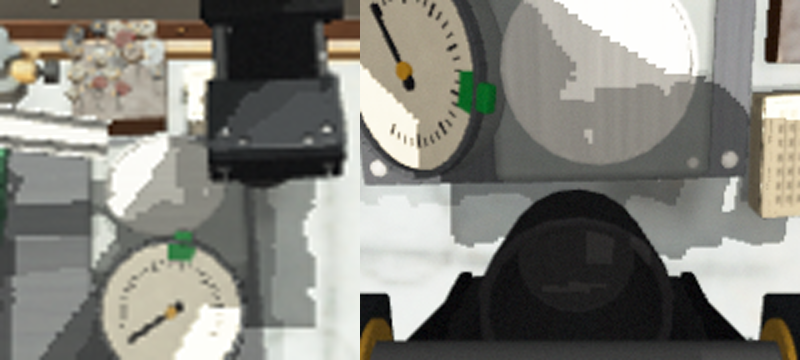

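The scene crop shows the pan and the dial with the lug. In the wrist crop the held pot's rim is centred near (319,245) as predicted, with the pan centred near x 329 and its lower edge at row 172. The pot is held upright.

Emit:
drive_tool(moves=[[0.06,0.01,0.03,0],[0.08,0.01,0.04,0],[0.055,0.008,0.028,0],[0,0,0,0],[0,0,0,0]])

```text
time: 13.15
tool_pos: [0.5674, -0.0661, 0.0753]
ee_rot: [0.689, 0.725, -0.001, -0.001]
wrist_force: [0.6, 0.5, -0.4]
opening: 0.637
gripper_force: 30.0
```

Run:
```python
from h import *
to([.567,-.0545,.06]); cw=arm.camera_info("wrist");k=arm.get_image("wrist");s=arm.get_state();t=s["tool_pos"]
cv2.imwrite("pics/w8.png",k[:,:,::-1])
for y in(-.053,-.049,-.045):
  print(y,"pan c",px(cw,[.567,y,.063]),"top edge",px(cw,[.567,y+.04,.063]),"L",px(cw,[.527,y,.063]),"R",px(cw,[.607,y,.063]),"spout",px(cw,[.568,y+.034,.117]))
g=k.astype(int).mean(2)
for r in(40,60,80,100,120):
    e=np.abs(np.diff(cv2.GaussianBlur(g[r:r+1].astype(np.float32),(3,1),0)[0]));print(r,[(int(x),int(e[x])) for x in np.where(e>14)[0] if 180<x<480])
```

```text
t 13.15 pos [ 0.5674 -0.0661  0.0753] yaw of tool y deg 2.96 go units [0.047 0.001 0.061] F [ 0.6  0.5 -0.4] q [-0.46  0.49  0.68  1.92 -0.4   0.86  0.47]
-0.053 pan c [317.4 200. ] top edge [320.2 149.4] L [267.1 197.5] R [367.5 202.6] spout [322.  170.9]
-0.049 pan c [317.7 195.2] top edge [320.5 144.1] L [267.1 192.6] R [368.  197.8] spout [322.4 164. ]
-0.045 pan c [318.  190.3] top edge [320.8 138.7] L [267.1 187.7] R [368.5 192.9] spout [322.8 157. ]
40 [(286, 47), (287, 77), (288, 36), (292, 21), (293, 54), (294, 14), (295, 54), (296, 36), (339, 23), (340, 58), (342, 61), (343, 39), (346, 34), (347, 58), (348, 62), (349, 37), (371, 22), (372, 65), (373, 68), (374, 36), (382, 19), (383, 55), (384, 74), (385, 32), (386, 19), (387, 31), (388, 36), (390, 44), (391, 55), (392, 24), (398, 18), (402, 17), (403, 26), (404, 16), (409, 18), (410, 43), (411, 26), (439, 37), (440, 69), (441, 31), (442, 29), (443, 27), (448, 18), (449, 14), (459, 30), (460, 38), (461, 23)]
60 [(248, 22), (249, 14), (287, 30), (288, 61), (289, 28), (294, 50), (295, 54), (297, 29), (299, 17), (300, 35), (301
[... 618 characters left out ...]
), (337, 55), (339, 58), (340, 38), (345, 29), (346, 39), (347, 19), (406, 36), (407, 23), (434, 24), (435, 30), (437, 31), (446, 21), (447, 34), (448, 19), (456, 14), (458, 26), (459, 42), (460, 21), (471, 19), (472, 14)]
120 [(182, 19), (183, 49), (184, 42), (291, 14), (292, 32), (293, 20), (299, 22), (301, 18), (302, 15), (320, 20), (321, 15), (326, 17), (327, 36), (328, 20), (335, 20), (336, 54), (337, 16), (338, 53), (339, 35), (341, 15), (344, 30), (345, 67), (346, 54), (347, 14), (377, 14), (378, 15), (404, 21), (405, 37), (406, 19), (410, 29), (411, 76), (412, 72), (413, 22), (417, 26), (418, 59), (419, 48), (420, 14), (442, 15), (443, 26), (445, 20), (474, 14), (475, 15), (476, 25)]
```

Emit:
drive_tool(moves=[[0.024,0.001,0,0],[0.024,0,0,0],[0,0,0.02,0],[0,0,0.02,0],[0,0,0.015,0],[0,0,0,0],[0,0,0,0]])

```text
time: 13.78
tool_pos: [0.5671, -0.0559, 0.062]
ee_rot: [0.69, 0.724, -0.0, -0.0]
wrist_force: [0.6, -1.4, -1.3]
opening: 0.634
gripper_force: 30.0
```

Run:
```python
from h import *
to([.567,-.054,.053])
```

```text
t 13.78 pos [ 0.5671 -0.0559  0.062 ] yaw of tool y deg 2.78 go units [0.008 0.    0.036] F [ 0.6 -1.4 -1.3] q [-0.47  0.51  0.66  1.94 -0.41  0.84  0.46]
```

Emit:
drive_tool(moves=[[0.008,0,0.008,0],[0,0,0.01,0],[0,0,0.01,0],[0,0,0.01,0],[0,0,0.004,0],[0,0,0,0],[0,0,0,0],[0,0,0,0],[0,0,0,0]])

```text
time: 14.53
tool_pos: [0.5674, -0.0535, 0.052]
ee_rot: [0.69, 0.724, 0.0, -0.0]
wrist_force: [-0.7, -0.2, 0.3]
opening: 0.639
gripper_force: 30.0
```

```bash
cat >> h.py <<'E'
def dial():
    # rectify scene view of the dial plane: centre/up-vector from triangulated lug and near edge
    c=arm.camera_info("scene");i=arm.get_image("scene")
    return c,i
E
python3 - <<'E'
from h import *
to([.567,-.054,.053])
E
```

```text
t 14.53 pos [ 0.5674 -0.0535  0.052 ] yaw of tool y deg 2.82 go units [-0.002 -0.002 -0.004] F [-0.7 -0.2  0.3] q [-0.47  0.52  0.65  1.94 -0.43  0.82  0.47]
```

```bash
python3 - <<'E'
s=open('h.py').read();s=s[:s.index("def dial")]
s+='''
def dial(i):
    """rectified dial (300 px = 110 mm): angle clockwise from 'up' of pointer and green zone"""
    c=arm.camera_info("scene");D=np.array([.481,-.0555,.038]);r=np.array([.05,-.999,0]);u=np.array([.79,.04,.61]);u/=np.linalg.norm(u)
    w=.055;src=np.float32([px(c,D+a*w*r+b*w*u) for a,b in((-1,1),(1,1),(1,-1),(-1,-1))])
    H=cv2.getPerspectiveTransform(src,np.float32([[0,0],[300,0],[300,300],[0,300]]))
    return cv2.warpPerspective(i,H,(300,300),flags=cv2.INTER_CUBIC)
def polar(R,c,r0,r1,f):
    a=np.arange(0,360,2.);rr=np.arange(r0,r1);x=c[0]+np.outer(np.sin(np.radians(a)),rr);y=c[1]-np.outer(np.cos(np.radians(a)),rr)
    return a,cv2.remap(f(R.astype(np.float32)),x.astype(np.float32),y.astype(np.float32),cv2.INTER_LINEAR).mean(1)
'''
open('h.py','w').write(s)
E
python3 - <<'E'
from h import *
a=cv2.imread("pics/scene0.png")[:,:,::-1];b=arm.get_image("scene")
cv2.imwrite("pics/sd1.png",b[:,:,::-1])
for n,i in(("0",a),("1",b)):
    R=dial(i);m=R.max(2);_,C=cv2.threshold(cv2.GaussianBlur(m,(5,5),0),150,255,0)
    k=max(cv2.findContours(C,0,1)[0],key=cv2.contourArea);print(n,"face",cv2.fitEllipse(cv2.convexHull(k)),cv2.contourArea(k))
    f=R.astype(int);y=(f[:,:,0]-f[:,:,2]>80);ys=np.argwhere(y);print("hub",ys.mean(0)[::-1] if len(ys) else None,len(ys))
    g=(f[:,:,1]-f[:,:,0]>35);gs=np.argwhere(g);print("green",gs.mean(0)[::-1],len(gs))
    for cc in [ys.mean(0)[::-1]] if len(ys) else []:
        A,p=polar(R,cc,20,75,lambda q:q.mean(2));o=np.argsort(p)[:6];print("dark angles",[(A[j],int(p[j])) for j in o],"median",np.median(p))
        A,p=polar(R,cc,110,140,lambda q:q[:,:,1]-q[:,:,0]);print("green ang",[(x,int(v)) for x,v in zip(A,p) if v>8])
E
```

```text
0 face ((150.34445190429688, 64.63793182373047), (301.2826232910156, 420.9636535644531), 6.399472713470459) 59630.5
hub [141.98344371 141.52649007] 302
green [165.64477141  26.26642144] 1903
dark angles [(np.float64(240.0), 96), (np.float64(238.0), 97), (np.float64(242.0), 117), (np.float64(236.0), 120), (np.float64(244.0), 150), (np.float64(234.0), 153)] median 254.45943
green ang [(np.float64(0.0), 36), (np.float64(2.0), 71), (np.float64(4.0), 80), (np.float64(6.0), 89), (np.float64(8.0), 99), (np.float64(10.0), 92), (np.float64(12.0), 84), (np.float64(14.0), 85), (np.float64(16.0), 88), (np.float64(18.0), 77), (np.float64(20.0), 65), (np.float64(22.0), 56), (np.float64(24.0), 25)]
1 face ((144.55413818359375, 143.8825225830078), (255.29225158691406, 257.8858642578125), 50.07684326171875) 48353.0
hub [141.28358209 141.24477612] 335
green [165.40759179  26.28500311] 1607
dark angles [(np.float64(290.0), 78), (np.float64(292.0), 81), (np.float64(288.0), 92), (np.float64(294.0), 98), (np.float64(286.0), 120), (np.float64(296.0), 123)] median 234.29736
green ang [(np.float64(0.0), 14), (np.float64(2.0), 37), (np.float64(4.0), 45), (np.float64(6.0), 48), (np.float64(8.0), 54), (np.float64(10.0), 55), (np.float64(12.0), 54), (np.float64(14.0), 53), (np.float64(16.0), 53), (np.float64(18.0), 47), (np.float64(20.0), 38), (np.float64(22.0), 33), (np.float64(24.0), 18)]
```

Emit:
drive_tool(moves=[[0,0,0.006,0],[0,0,0,0],[0,0,0,0]])

```text
time: 14.83
tool_pos: [0.5673, -0.0535, 0.0504]
ee_rot: [0.69, 0.724, 0.0, -0.0]
wrist_force: [0.4, -0.3, -0.1]
opening: 0.637
gripper_force: 30.0
```

Emit:
drive_tool(moves=[[0,0,0,0],[0,0,0,0],[0,0,0,0],[0,0,0,0],[0,0,0,0],[0,0,0,0]], claw=-0.65)

```text
time: 15.33
tool_pos: [0.5673, -0.0535, 0.0504]
ee_rot: [0.69, 0.724, 0.0, -0.0]
wrist_force: [0.1, -0.1, 0.3]
opening: 0.821
gripper_force: 0.0
```

Emit:
drive_tool(moves=[[0,0,-0.02,0],[0,0,-0.04,0],[0,0,-0.06,0],[0,0,-0.1,0],[0,0,-0.1,0],[0,0,-0.1,0],[0,0,-0.1,0],[0,0,-0.1,0],[0,0,0,0]])

```text
time: 16.08
tool_pos: [0.5707, -0.0547, 0.2114]
ee_rot: [0.69, 0.724, 0.004, 0.003]
wrist_force: [0.3, -1.0, 0.2]
opening: 0.825
gripper_force: 0.0
```

Run:
```python
from h import *
to([.4814,.0852,.25]);b=arm.get_image("scene");cv2.imwrite("pics/sd2.png",b[:,:,::-1])
R=dial(b);A,p=polar(R,(141.6,141.4),20,75,lambda q:q.mean(2));o=np.argsort(p)[:4];print("dark",[(A[j],int(p[j])) for j in o])
cw=arm.camera_info("wrist");k=arm.get_image("wrist");cv2.imwrite("pics/w9.png",k[:,:,::-1])
print("rim pred",px(cw,[.568,-.049,.104]),px(cw,[.568,-.02,.104]),px(cw,[.568,-.078,.104]),px(cw,[.539,-.049,.104]),px(cw,[.597,-.049,.104]))
g=k.max(2);x0,y0=[int(v) for v in px(cw,[.568,-.049,.104])-[70,70]]
for th in(50,70): print([q for q in blobs(g[max(y0,0):y0+140,x0:x0+140]<th,x0,max(y0,0),300)])
```

```text
t 16.08 pos [ 0.5707 -0.0547  0.2114] yaw of tool y deg 2.78 go units [ 0.576 -0.328 -0.158] F [ 0.3 -1.   0.2] q [-0.58  0.33  0.77  1.79 -0.26  1.11  0.33]
dark [(np.float64(308.0), 85), (np.float64(310.0), 90), (np.float64(306.0), 98), (np.float64(312.0), 114)]
rim pred [315.7 182.8] [316.9 157.1] [314.5 207.3] [289.9 181.6] [341.4 184. ]
[([46, 43, 50, 50, 1921], [315.4, 180.0]), ([0, 114, 17, 26, 394], [252.6, 239.6])]
[([0, 0, 57, 68, 1560], [270.7, 128.4]), ([46, 43, 50, 51, 1970], [315.4, 180.2]), ([0, 114, 17, 26, 405], [252.7, 239.4])]
```

The pointer stands at 1.21 rad, the zone middle at about 2.32, so about four pellets are needed. The pot stands centred within 2 mm. I go over to the pedal with the claw shut, turning 90 degrees.

Emit:
drive_tool(moves=[[0,-0.09,-0.01,0],[0,-0.09,-0.01,0],[0,-0.09,-0.01,0],[0,-0.08,-0.01,0],[0,0,0,-0.2],[0,0,0,-0.2],[0,0,0,-0.2],[0,0,0,-0.2],[0,0,0,-0.2],[0,0,0,-0.2],[0,0,0,-0.2],[0,0,0,-0.2]], claw=1)

```text
time: 17.18
tool_pos: [0.4789, -0.0578, 0.2144]
ee_rot: [0.333, 0.943, -0.0, -0.001]
wrist_force: [0.2, -0.3, -0.7]
opening: 0.035
gripper_force: 0.0
```

Emit:
drive_tool(moves=[[0,0,0,-0.2],[0,0,0,-0.2],[0,0,0,-0.2],[0,0,0,-0.2],[0,0,0,-0.2],[0,0,0,-0.2],[0,0,0,-0.2],[0,0,0,0],[0,0,0,0]])

```text
time: 17.93
tool_pos: [0.4792, -0.0579, 0.2147]
ee_rot: [-0.023, 1.0, 0.0, -0.001]
wrist_force: [0.2, -0.4, -0.3]
opening: 0.002
gripper_force: 0.0
```

Run:
```python
from h import *
to([.479,.0852,.16])
```

```text
t 17.93 pos [ 0.4792 -0.0579  0.2147] yaw of tool y deg 92.65 go units [-0.026  0.572  0.219] F [ 0.2 -0.4 -0.3] q [-0.52  0.13  0.62  1.96 -0.08  1.08  1.75]
```

Emit:
drive_tool(moves=[[-0.003,0.07,0,0],[-0.003,0.1,0,0],[-0.004,0.12,0,0],[-0.004,0.12,0,0],[-0.004,0.1,0.04,0],[-0.004,0.062,0.08,0],[0,0,0.1,0],[0,0,0.1,0],[0,0,0.06,0],[0,0,0.04,0],[0,0,0,0]])

```text
time: 18.85
tool_pos: [0.4767, 0.0848, 0.1084]
ee_rot: [-0.024, 1.0, -0.001, -0.002]
wrist_force: [0.1, -0.9, -0.0]
opening: 0.006
gripper_force: 0.0
```

Emit:
drive_tool(moves=[[0,0,0.03,0],[0,0,0.03,0],[0,0,0,0]])

```text
time: 19.1
tool_pos: [0.478, 0.0852, 0.0948]
ee_rot: [-0.024, 1.0, -0.0, -0.0]
wrist_force: [-0.5, -0.0, -0.8]
opening: 0.003
gripper_force: 0.0
```

Run:
```python
from h import *
to([.481,.0852,.068])
```

```text
t 19.1 pos [0.478  0.0852 0.0948] yaw of tool y deg 92.78 go units [-0.012 -0.001  0.107] F [-0.5 -0.  -0.8] q [-0.66  0.29  0.48  2.09 -0.18  0.8   1.55]
```

Emit:
drive_tool(moves=[[0,0,0.04,0],[0,0,0.03,0],[0,0,0,0]])

```text
time: 19.35
tool_pos: [0.4773, 0.0851, 0.0765]
ee_rot: [-0.025, 1.0, -0.0, -0.001]
wrist_force: [-0.2, -0.2, 0.1]
opening: 0.005
gripper_force: 0.0
```

Emit:
drive_tool(moves=[[0,0,0.03,0],[0,0,0.02,0],[0,0,0,0]])

```text
time: 19.6
tool_pos: [0.4781, 0.0853, 0.0647]
ee_rot: [-0.025, 1.0, -0.0, -0.0]
wrist_force: [-0.6, 0.2, 3.5]
opening: 0.005
gripper_force: 1.4
```

Contact comes at TCP z ≈ 0.066, so the stop should be near 0.032.

Emit:
drive_tool(moves=[[0.003,0,0.03,0],[0.003,0,0.03,0],[0.003,0,0.03,0],[0.003,0,0.03,0],[0,0,0.008,0],[0,0,0,0],[0,0,0,0]])

```text
time: 20.18
tool_pos: [0.4747, 0.0851, 0.0336]
ee_rot: [-0.024, 1.0, 0.0, -0.001]
wrist_force: [-3.2, -0.6, 6.6]
opening: 0.004
gripper_force: 3.4
```

Emit:
drive_tool(moves=[[0,0,0.008,0],[0,0,0.008,0],[0,0,0,0],[0,0,0,0]])

```text
time: 20.52
tool_pos: [0.4746, 0.0851, 0.0308]
ee_rot: [-0.024, 1.0, 0.001, -0.001]
wrist_force: [-6.3, -1.4, 17.9]
opening: 0.007
gripper_force: 9.1
```

```bash
cat >> h.py <<'E'
def needle():
    b=arm.get_image("scene");R=dial(b);A,p=polar(R,(141.6,141.4),20,75,lambda q:q.mean(2));w=np.clip(np.median(p)*.7-p,0,None)
    j=np.argmin(p);d=(A-A[j]+180)%360-180;k=abs(d)<14;m=A[j]+(w[k]*d[k]).sum()/w[k].sum();print("needle",np.radians((m-239)%360).round(3),"dark",int(p[j]));return b
E
python3 - <<'E'
from h import *
to([.481,.0852,.09]);needle()
E
```

```text
t 20.52 pos [0.4746 0.0851 0.0308] yaw of tool y deg 92.8 go units [-0.025 -0.001 -0.237] F [-6.3 -1.4 17.9] q [-0.61  0.39  0.43  2.15 -0.27  0.66  1.62]
needle 1.213 dark 93
```

Emit:
drive_tool(moves=[[0,0,0,0],[-0.003,0,-0.04,0],[-0.003,0,-0.05,0],[-0.003,0,-0.06,0],[-0.003,0,-0.03,0],[0,0,0,0],[0,0,0,0],[0,0,0,0],[0,0,0,0],[0,0,0,0],[0,0,0,0]])

```text
time: 21.48
tool_pos: [0.478, 0.0851, 0.0739]
ee_rot: [-0.024, 1.0, -0.0, -0.001]
wrist_force: [-0.7, 0.2, 0.4]
opening: 0.003
gripper_force: 0.0
```

Run:
```python
from h import *
to([.478,.0852,.031]);needle()
```

```text
t 21.48 pos [0.478  0.0851 0.0739] yaw of tool y deg 92.81 go units [-0.     0.     0.171] F [-0.7  0.2  0.4] q [-0.65  0.32  0.47  2.11 -0.21  0.76  1.57]
needle 1.488 dark 104
```

One pellet landed (+0.275), so three more are needed, to about 2.31. Second stroke:

Emit:
drive_tool(moves=[[0.003,0,0.03,0],[0.003,0,0.04,0],[0.003,0,0.04,0],[0.003,0,0.04,0],[0,0,0.02,0],[0,0,0.004,0],[0,0,0,0],[0,0,0,0]])

```text
time: 22.2
tool_pos: [0.4737, 0.0851, 0.0309]
ee_rot: [-0.024, 1.0, 0.0, -0.002]
wrist_force: [-5.5, -0.6, 13.4]
opening: 0.005
gripper_force: 6.8
```

Emit:
drive_tool(moves=[[0,0,0,0],[-0.003,0,-0.04,0],[-0.003,0,-0.05,0],[-0.003,0,-0.06,0],[-0.003,0,-0.02,0],[0,0,0,0],[0,0,0,0],[0,0,0,0],[0,0,0,0],[0,0,0,0],[0,0,0,0],[0,0,0,0]])

```text
time: 23.2
tool_pos: [0.4782, 0.0852, 0.0731]
ee_rot: [-0.025, 1.0, -0.0, -0.0]
wrist_force: [-0.6, -0.2, 0.2]
opening: 0.001
gripper_force: 0.0
```

Run:
```python
from h import *
to([.478,.0852,.0308]);needle()
```

```text
t 23.2 pos [0.4782 0.0852 0.0731] yaw of tool y deg 92.81 go units [0.001 0.    0.169] F [-0.6 -0.2  0.2] q [-0.65  0.32  0.47  2.11 -0.21  0.75  1.57]
needle 1.781 dark 120
```

Emit:
drive_tool(moves=[[0.003,0,0.03,0],[0.003,0,0.04,0],[0.003,0,0.04,0],[0.003,0,0.04,0],[0,0,0.02,0],[0,0,0.004,0],[0,0,0,0],[0,0,0,0]])

```text
time: 23.92
tool_pos: [0.4738, 0.0852, 0.0307]
ee_rot: [-0.024, 1.0, 0.001, -0.002]
wrist_force: [-7.2, -0.2, 19.7]
opening: 0.007
gripper_force: 10.1
```

Emit:
drive_tool(moves=[[0,0,0,0],[-0.003,0,-0.04,0],[-0.003,0,-0.05,0],[-0.003,0,-0.06,0],[-0.003,0,-0.02,0],[0,0,0,0],[0,0,0,0],[0,0,0,0],[0,0,0,0],[0,0,0,0],[0,0,0,0],[0,0,0,0]])

```text
time: 24.92
tool_pos: [0.4782, 0.0852, 0.0721]
ee_rot: [-0.025, 1.0, -0.0, -0.0]
wrist_force: [1.0, -0.1, -0.9]
opening: 0.005
gripper_force: 0.0
```

Run:
```python
from h import *
to([.478,.0852,.0308]);b=needle();R=dial(b)
A,p=polar(R,(144.5,143.9),118,136,lambda q:q[:,:,1]-q[:,:,0]);print("green deg",[(x,int(v)) for x,v in zip(A,p) if v>12])
```

```text
t 24.92 pos [0.4782 0.0852 0.0721] yaw of tool y deg 92.81 go units [0.001 0.    0.165] F [ 1.  -0.1 -0.9] q [-0.65  0.33  0.47  2.11 -0.21  0.75  1.58]
needle 2.05 dark 154
green deg [(np.float64(0.0), 62), (np.float64(2.0), 79), (np.float64(4.0), 76), (np.float64(6.0), 81), (np.float64(8.0), 75), (np.float64(10.0), 61), (np.float64(12.0), 59), (np.float64(14.0), 66), (np.float64(16.0), 64), (np.float64(18.0), 61), (np.float64(20.0), 64), (np.float64(22.0), 38), (np.float64(358.0), 20)]
```

The pointer is just short of the zone; one more pellet puts it in the middle.

Emit:
drive_tool(moves=[[0.003,0,0.03,0],[0.003,0,0.04,0],[0.003,0,0.04,0],[0.003,0,0.035,0],[0,0,0.018,0],[0,0,0.004,0],[0,0,0,0],[0,0,0,0]])

```text
time: 25.63
tool_pos: [0.474, 0.0851, 0.0309]
ee_rot: [-0.024, 1.0, 0.0, -0.002]
wrist_force: [-6.2, 0.6, 12.8]
opening: 0.005
gripper_force: 6.9
```

Emit:
drive_tool(moves=[[0,0,0,0],[-0.003,0,-0.04,0],[-0.003,0,-0.05,0],[-0.003,0,-0.06,0],[-0.003,0,-0.06,0],[0,0,-0.1,0],[0,0,-0.1,0],[0,0,-0.1,0],[0,0,0,0],[0,0,0,0],[0,0,0,0],[0,0,0,0]])

```text
time: 26.63
tool_pos: [0.4773, 0.0851, 0.1567]
ee_rot: [-0.025, 1.0, -0.0, -0.001]
wrist_force: [-0.2, 0.2, -0.3]
opening: 0.006
gripper_force: 0.0
```

Run:
```python
from h import *
to([.478,.0852,.0308]);b=needle();cv2.imwrite("pics/end.png",b[:,:,::-1])
f=b.astype(int);m=(f[:,:,0]-f[:,:,1]>60)&(f[:,:,0]-f[:,:,2]>60)
print("copper",blobs(m[120:260,215:420],215,120,3))
```

```text
t 26.63 pos [0.4773 0.0851 0.1567] yaw of tool y deg 92.82 go units [-0.004  0.001  0.504] F [-0.2  0.2 -0.3] q [-0.71  0.2   0.51  2.03 -0.12  0.95  1.49]
needle 2.316 dark 133
copper [([197, 35, 3, 3, 3], [413.0, 156.0]), ([203, 43, 1, 3, 3], [418.0, 164.0]), ([99, 46, 5, 2, 9], [316.2, 166.6]), ([203, 54, 1, 9, 9], [418.0, 178.0]), ([77, 70, 12, 7, 39], [297.3, 192.9])]
```

Run:
```python
from h import *
needle();print(arm.hand_in())
```

```text
needle 2.316 dark 133
the job is handed in; nothing more can be done
None
```

The job is handed in: the crucible stands on the pan with four pellets in it, the pointer reads 2.32 rad in the middle of the green zone, and the pedal is up; on the first grasp tries the fingers closed on the rim and shifted the crucible about 11 mm on the bench, but it stayed upright.

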